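# Open the squeeze-tab canister at the parts counter

### The arm

A 7-joint arm with a two-finger parallel gripper is mounted at the origin on the work surface. World frame = base frame: x ahead of the robot, y to its left, z up, the work surface at z = 0. Lengths are in m, angles in rad, forces in N, time in s.
With the tool pointing down it reaches from about 0.4 to 0.875 m from the base axis. Payload 19.3 kg.
Tool frame: the origin (TCP) lies between the finger pads; the fingertips stand bot.tcp_to_tips ahead of it and the grasp point (between the pads) is the TCP (bot.tcp_to_tips is the distance from the TCP to the fingertips, in m); z points along the fingers, y is the line along which they close (so a half turn about z gives the same grasp; the last joint's range is limited). The gripper opens to 85 mm and grips with 20 to 120 N. Pads are 22 mm wide; open, the fingers measure 114 mm over their backs; the gripper's body (76 mm by 85 mm) begins 54 mm behind the grasp point. The pads swing forward as they close: fully open they stand 13 mm farther back than shut.
Start: joints at [1.055, 0.521, -0.036, 1.599, 0.021, 1.021, -0.113], TCP at [0.269, -0.564, 0.25] pointing down, gripper open.
Joint ranges: [-2.91, 2.91], [-0.3, 2.13], [-1.5, 1.42], [0.17, 2.43], [-1.26, 4.41], [0.16, 1.93], [-2.52, 2.52]. Speed limits (rad/s): [1.89, 1.89, 2.39, 2.39, 3.01, 3.01, 3.01].

### API

Orientations are given as [roll, pitch, yaw] about the fixed x, y, z axes, in that order (R = Rz(yaw) Ry(pitch) Rx(roll)).
In Python, from workcell import telemetry, grab_frame, bot gives the robot as it stands. The module is installed in compiled form; this text tells all that it offers.
- The arm moves only by the shell command python3 -m crank 'ROWS' [FORCE]. ROWS is text: rows parted by semicolons, each of 7 numbers parted by spaces: the finger opening in m, from 0 to 0.0854, then the shift along the tool's x, y, z in m, then the turn, a rotation vector about the tool's x, y, z in degrees. A call has exactly 8 rows; each row shifts and turns the commanded pose from where the row before left it, along the tool's axes as they then stand; what a row does not reach is not made up. A row lasts 1/12 s, in which the tool goes at most 41.7 mm and 7.16 degrees, less where a joint would pass 70% of its speed; a pose out of reach is approached as far as the arm can. A call with a gripper value outside its range is refused whole. The fingers move at their own pace and stop on an object; FORCE is the grip in N (left out, the last holds). Time passes only in rows, so rows that do not move let the fingers close, or fill a call up. It gives the time, the measured TCP pose, the force, the opening and the grip force at its end, in the units of the state.
- telemetry.observe(): the state, without advancing time (a new reading comes with each control period).
- grab_frame(name): name is "side" or "top"; returns a dict with "pixels" (420x560x3 uint8, red, green, blue), "depth" (420x560 float32, m along the optical axis (not along the pixel's ray), 0 where there is no reading), "vertical_fov" (degrees; the focal length in pixels is half the picture's height over the tangent of half this angle, whatever the lens; pixels are square), "cx", "cy" (the principal point, pixels), "R" (3x3) and "t" (3): a world point X has camera coordinates R X + t. Camera axes: x right, y down, z forward; pixel columns grow to the right and rows downward; lengths in m; the calibration is good to about 2 mm. A picture is of the moment at which its call begins.
- bot.job_done(): hands the job in; it is judged then, once.
The state is a dict: "clock": time; "qpos": joint angles; "qd": joint speeds; "joint_efforts": joint torques, N m; "position": TCP position; "tool_rot": TCP orientation; "force": force on the tool from outside, world axes, zero at the start; "moment": the same for the moment, N m; "grip_width": finger opening in m; "finger_force": force on a finger pad.
Only numpy, scipy, OpenCV 4.12 (cv2) and the standard library are available. Lean on these libraries where they do the work, as an engineer would, in place of code of your own. Each camera call takes 0.05 s, during which the arm holds its last target. There are 200 camera calls.

### The job

Open the canister of battery-cleaning tablets, the one whose grey cap has two upright side tabs: squeeze the two tabs together, and while they are squeezed turn the cap anticlockwise (seen from above) about 45 degrees on its neck, then lift it straight off. Set the cap down upright inside the steel tray, without dropping it, and let go.

Things in the scene. Friction and masses are not known exactly. Their poses are not given: they have to be found in the camera images.
- cap: Loose grey safety cap on the canister's neck, 75 g: round, 35 mm across, 36 mm high, with an upright tab at its +x and -x sides. Origin: centre of its lower edge, z up. Lugs hold it down until it is turned 25 degrees anticlockwise from above; it turns freely to about 65, so 45 is right, then lifts straight off, still squeezed. On a flat floor it stands upright, origin at floor height.
- cap_grip (a point): Midway between the cap's two tabs, on its axis, 42 mm above the cap's origin: height for the middle of the finger pads, which close along x. Tabs: 20 mm wide (y), tops 14 mm above this point, bottoms 28 mm below; 58 mm over their outer faces. Each is sprung and goes in 6.5 mm (3 N to start, 8.5 N fully in; grip with 15 to 30 N). Unless both are in by 4 mm the cap cannot turn.
- canister: White canister under the cap, fixed, 84 mm across (rubber foot 94), shoulder 90 mm high; small lips and posts round the neck reach 104 mm. Origin: centre of underside, z up. Closed, the cap's origin is 94 mm above it, axes parallel. Two look-alikes, 132 mm high, beside it have grey caps without tabs (one round and ribbed, one six-lobed); the three stand in any order, 0.18 m or more apart.
- tray: Shallow open tray of bare steel, fixed to the counter: 140 mm (x) by 180 mm (y) outside, walls 4 mm thick and 16 mm high, floor 4 mm thick. Origin: centre of the underside, on the counter, z up.
Mind the look-alikes: they are no part of the job. What is shaped like the canister but purple is not meant. Leave any pink look-alike of the cap alone.

How it is judged:
By the outcome, as a careful person would: the job done as asked, in the order asked, and still so for the second after the job is handed in, with the robot touching nothing.
It also fails if it takes over 48 s, if anything falls off the work surface, if the arm or the gripper's body presses on something with over 40 N, if the wrist force passes 120 N, or if a joint passes its speed limit or range.

## Working session

There is one attempt and no reset: what is moved stays moved. The work goes in short steps, Python scripts to look and compute and a shell command to move; the robot and the scene stay as the last step left them, time stands still between calls to the robot, and variables do not carry over. Pictures are saved under pics/ and viewed, at most 10 in all, crops included, and the job is handed in when it is done.

```bash
mkdir -p pics; cat > h.py <<'E'
import numpy as np, cv2
from workcell import telemetry, grab_frame, bot
def cloud(f):
    d=f["depth"]; h,w=d.shape; fl=h/2/np.tan(np.radians(f["vertical_fov"])/2)
    u,v=np.meshgrid(np.arange(w),np.arange(h))
    P=np.stack([(u-f["cx"])/fl*d,(v-f["cy"])/fl*d,d],-1)
    X=(P-np.array(f["t"]))@np.array(f["R"])
    X[d==0]=np.nan
    return X
def save(n,img,s=1):
    cv2.imwrite("pics/"+n,cv2.resize(img[...,::-1],None,fx=s,fy=s,interpolation=cv2.INTER_CUBIC))
E
python3 - <<'E'
from h import *
s=telemetry.observe(); print(s["position"],s["tool_rot"],s["clock"],bot.tcp_to_tips)
a=grab_frame("top");b=grab_frame("side")
np.savez("f0.npz",top=a["pixels"],tc=cloud(a),side=b["pixels"],sc=cloud(b))
save("top0.png",a["pixels"]);save("side0.png",b["pixels"])
E
```

```text
[ 0.26934574 -0.56365927  0.24972693] [-3.14049014e+00  1.06706567e-04  4.45848816e-01] 0.0 0.019
```

View pics/top0.png

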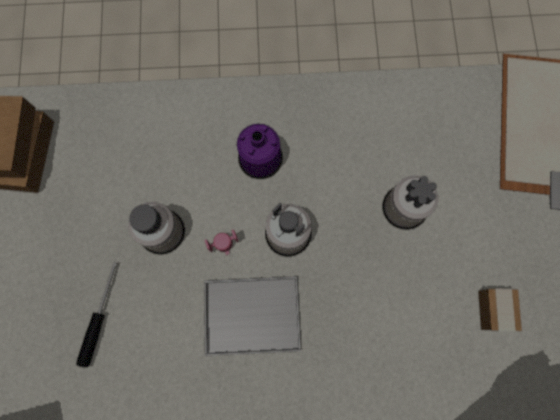

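View pics/side0.png

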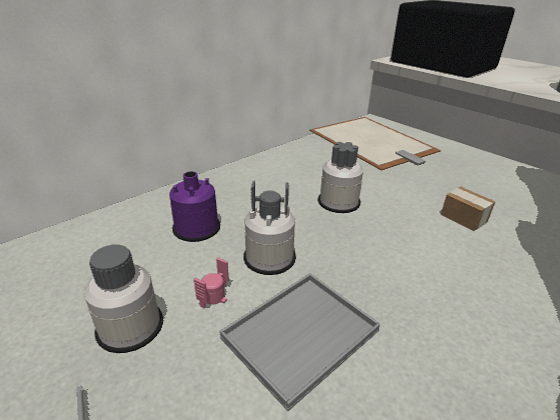

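Candidates in the top view: the ribbed round cap is at (147,219), the two-tabbed grey cap at (289,222) and the six-lobed cap at (422,190). There is also a purple canister at (258,140) and a pink loose cap at (222,242). Only (289,222) is a grey cap with two tabs on a white canister; the side view shows it at (270,205). The tray is at (253,315).

```bash
python3 - <<'E'
from h import *
f=np.load("f0.npz")
a=f["top"][180:280,230:340];b=f["side"][165:285,220:320]
A=cv2.resize(a,(440,400),interpolation=cv2.INTER_CUBIC);B=cv2.resize(b,(333,400),interpolation=cv2.INTER_CUBIC)
save("crop.png",np.hstack([A,B]))
for n,c in(("top",f["tc"]),("side",f["sc"])):
    P=c.reshape(-1,3)
    print(n,P[np.isfinite(P).all(1)].min(0),np.nanmax(P,0))
    o=c[222,289] if n=="top" else c[205,270]
    print("cap px",o)
    near=np.hypot(P[:,0]-o[0],P[:,1]-o[1])<.06
    for lo,hi in((.134,.16),(.126,.133),(.085,.094)):
        m=near&(P[:,2]>lo)&(P[:,2]<hi);Q=P[m]
        if len(Q)>3:
            r=cv2.minAreaRect((Q[:,:2]*1000).astype(np.float32)); print(lo,len(Q),Q.mean(0).round(4),Q[:,2].max().round(4),r)
            if lo==.134:
                _,l,ce=cv2.kmeans(Q[:,:2].astype(np.float32),2,None,(3,50,1e-6),5,cv2.KMEANS_PP_CENTERS); print("tabs",ce,np.bincount(l.ravel()),"mid",ce.mean(0),"ang",np.degrees(np.arctan2(*(ce[1]-ce[0])[::-1])),np.linalg.norm(ce[1]-ce[0]))
                for k in(0,1):print(cv2.minAreaRect((Q[l.ravel()==k][:,:2]*1000).astype(np.float32)))
# tray
P=f["tc"]; cs=[P[279,207],P[277,298],P[350,300],P[352,208]]
print(np.round(cs,4),P[315,253], P[242,222])
T=P[275:357,202:304].reshape(-1,3);Q=T[(T[:,2]>.009)&(T[:,2]<.022)];print(len(Q),cv2.minAreaRect((Q[:,:2]*1000).astype(np.float32)))
E
```

```text
top [ 0.22246136 -1.15674894 -0.76965212] [1.77127189 1.13764229 0.15312278]
cap px [0.58970171 0.01364429 0.12927827]
0.134 92 [0.594  0.0154 0.1472] 0.1531 ((593.83544921875, 14.528127670288086), (58.48478698730469, 19.588592529296875), 45.15031051635742)
tabs [[ 0.5741497  -0.00392047]
 [ 0.61220515  0.03309367]] [44 48] mid [0.59317744 0.0145866 ] ang 44.2053 0.053087298
((574.7792358398438, -4.604966163635254), (4.883785724639893, 19.58626365661621), 43.713706970214844)
((609.8986206054688, 33.15529251098633), (20.785808563232422, 14.905672073364258), 2.2432937622070312)
0.126 315 [0.594  0.0149 0.13  ] 0.1329 ((592.5678100585938, 13.24643325805664), (55.86975860595703, 33.69847106933594), 36.72355270385742)
0.085 841 [0.5893 0.0144 0.0897] 0.0939 ((592.93994140625, 13.33469009399414), (77.27095794677734, 80.3054428100586), 33.30660629272461)
side [ 0.14929298 -2.50654521 -0.63800138] [2.0145394  0.43682373 0.30419026]
cap px [0.58001067 0.02537892 0.120448  ]
0.134 97 [0.5917 0.0187 0.1438] 0.1502 ((593.3639526367188, 15.451322555541992), (59.496986389160156, 20.77798080444336)
[... 203 characters left out ...]
0.62916374206543), 46.72438049316406)
((613.2026977539062, 34.11448669433594), (5.098885536193848, 20.252351760864258), 43.053550720214844)
0.126 213 [0.592  0.0175 0.1284] 0.1329 ((591.6156005859375, 16.275190353393555), (56.94645690917969, 30.40567398071289), 40.57667922973633)
0.085 585 [0.5827 0.0237 0.0884] 0.0939 ((589.6185913085938, 19.069175720214844), (73.727294921875, 65.436767578125), 48.44397735595703)
[[ 0.5108  0.1781 -0.001 ]
 [ 0.5058 -0.001   0.0012]
 [ 0.3687  0.0034  0.0183]
 [ 0.3727  0.1766  0.0069]] [0.43694992 0.08952354 0.00574749] [0.57625119 0.14216218 0.03797439]
823 ((437.9728088378906, 91.83888244628906), (179.952880859375, 140.31301879882812), 89.99520111083984)
```

View pics/crop.png

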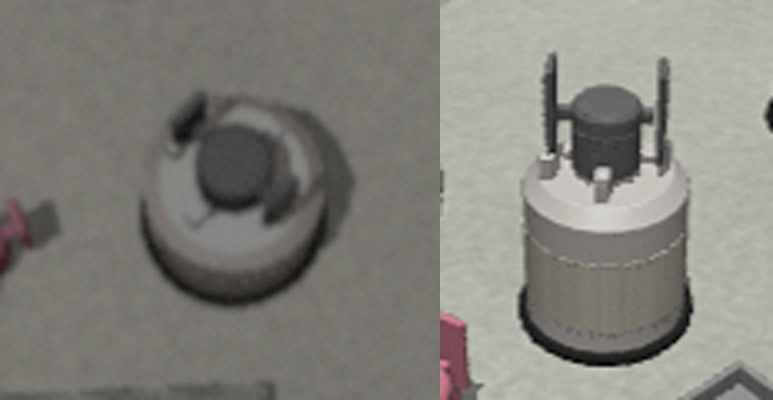

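The crop confirms the target at (289,222): upright tabs on either side of the round grey cap. Top and side views agree: cap axis at about (0.593, 0.0155), tabs along 44°, tab tops at z≈0.15 and 58 mm overall. The tray centre is (0.438, 0.092), axes along the world's. I'll approach at height and turn yaw to 134° there.

```bash
python3 -m crank '0.085 0.0339 -0.0239 0 0 0 0;0.085 0.0339 -0.0239 0 0 0 0;0.085 0.0339 -0.0239 0 0 0 0;0.085 0.0339 -0.0239 0 0 0 0;0.085 0.0339 -0.0239 0 0 0 0;0.085 0.0339 -0.0239 0 0 0 0;0.085 0.0339 -0.0239 0 0 0 0;0.085 0.0339 -0.0239 0 0 0 0' 20
python3 -m crank '0.085 0.0339 -0.0239 0 0 0 0;0.085 0.0339 -0.0239 0 0 0 0;0.085 0.0339 -0.0239 0 0 0 0;0.085 0.0339 -0.0239 0 0 0 0;0.085 0.0339 -0.0239 0 0 0 0;0.085 0.0339 -0.0239 0 0 0 0;0.085 0.0339 -0.0239 0 0 0 0;0.085 0.0339 -0.0239 0 0 0 0'
python3 -m crank '0.085 0 0 0 0 0 -6.8;0.085 0 0 0 0 0 -6.8;0.085 0 0 0 0 0 -6.8;0.085 0 0 0 0 0 -6.8;0.085 0 0 0 0 0 -6.8;0.085 0 0 0 0 0 -6.8;0.085 0 0 0 0 0 -6.8;0.085 0 0 0 0 0 -6.8'
python3 -c "
from h import *
print(np.round(telemetry.observe()['qpos'],2))"
```

```text
clock: 0.77
position: [0.4321, -0.2726, 0.2503]
tool_rot: [-3.142, 0.0, 0.446]
force: [2.1, -1.0, -0.9]
grip_width: 0.0852
finger_force: 0.0
clock: 1.43
position: [0.5945, 0.0169, 0.2502]
tool_rot: [-3.142, 0.0, 0.446]
force: [0.4, -0.4, -0.2]
grip_width: 0.0849
finger_force: 0.0
clock: 2.1
position: [0.5938, 0.0149, 0.25]
tool_rot: [-3.141, 0.0, 1.401]
force: [-0.2, -0.6, 0.3]
grip_width: 0.0851
finger_force: 0.0
[ 0.18  0.5  -0.44  1.67  0.24  1.03 -0.5 ]
```

```bash
python3 -m crank '0.085 0 0 0 0 0 -6.7;0.085 0 0 0 0 0 -6.7;0.085 0 0 0 0 0 -6.7;0.085 0 0 0 0 0 -6.7;0.085 0 0 0 0 0 -6.7;0.085 0 0 0 0 0 -6.7;0.085 0 0 0 0 0 -6.7;0.085 0 0 0 0 0 -6.7'
python3 -m crank '0.085 0 0 0.011 0 0 0;0.085 0 0 0.011 0 0 0;0.085 0 0 0.011 0 0 0;0.085 0 0 0.011 0 0 0;0.085 0 0 0.011 0 0 0;0.085 0 0 0.011 0 0 0;0.085 0 0 0 0 0 0;0.085 0 0 0 0 0 0'
python3 - <<'E'
from h import *
a=grab_frame("side");b=grab_frame("top")
A=cv2.resize(a["pixels"][100:280,190:350],(520,585),interpolation=cv2.INTER_CUBIC);B=cv2.resize(b["pixels"][140:320,250:330],(260,585),interpolation=cv2.INTER_CUBIC)
save("c1.png",np.hstack([A,B]))
print(np.round(telemetry.observe()['qpos'],2))
E
```

```text
clock: 2.77
position: [0.5939, 0.0149, 0.25]
tool_rot: [-3.141, -0.0, 2.336]
force: [0.1, -0.8, 0.8]
grip_width: 0.0852
finger_force: 0.0
clock: 3.43
position: [0.5938, 0.0151, 0.1837]
tool_rot: [-3.141, -0.001, 2.331]
force: [0.4, 0.3, 0.1]
grip_width: 0.0848
finger_force: 0.0
[ 0.3   0.61 -0.62  1.72  0.43  0.94  0.27]
```

View pics/c1.png

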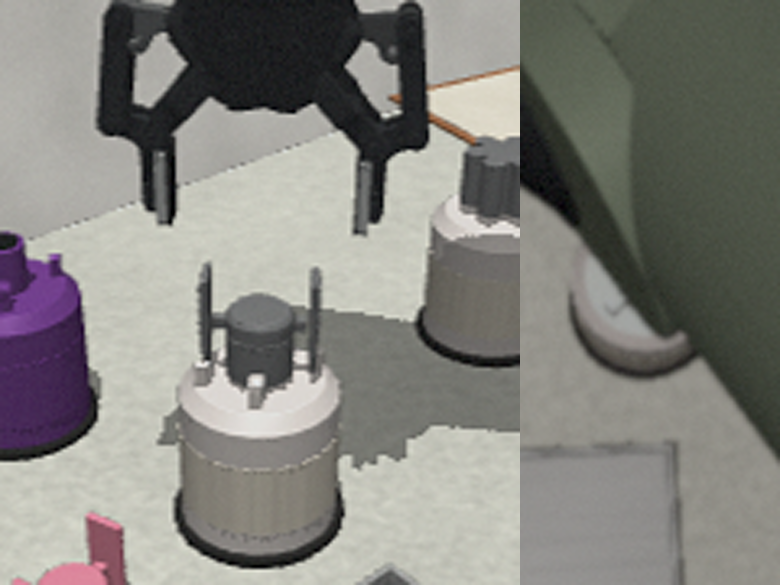

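The fingers straddle the two tabs: pads at crop x≈163 and 365, tabs at 206 and 316, so centred within about 2 mm. I'll go down and squeeze.

```bash
python3 -m crank '0.085 0 0 0.008 0 0 0;0.085 0 0 0.008 0 0 0;0.085 0 0 0.008 0 0 0;0.085 0 0 0.008 0 0 0;0.085 0 0 0.008 0 0 0;0.085 0 0 0.0085 0 0 0;0.085 0 0 0 0 0 0;0.085 0 0 0 0 0 0'
python3 -m crank '0.06 0 0 0 0 0 0;0.06 0 0 0 0 0 0;0.055 0 0 0 0 0 0;0.05 0 0 0 0 0 0;0.045 0 0 0 0 0 0;0.04 0 0 0 0 0 0;0.04 0 0 0 0 0 0;0.04 0 0 0 0 0 0' 22
python3 - <<'E'
from h import *
s=telemetry.observe();print(s)
a=grab_frame("side")
save("c2.png",a["pixels"][130:280,200:340],3.8)
E
```

```text
clock: 4.2
position: [0.5938, 0.015, 0.1353]
tool_rot: [-3.141, -0.001, 2.331]
force: [0.2, 0.1, 1.0]
grip_width: 0.0853
finger_force: 0.0
clock: 4.87
position: [0.5945, 0.015, 0.137]
tool_rot: [3.141, 0.001, 2.331]
force: [-4.0, -0.6, 13.6]
grip_width: 0.0438
finger_force: 20.5
{'clock': 4.8667, 'qpos': array([ 0.27683383,  0.67394484, -0.58868658,  1.75671916,  0.47746983,
        0.85597809,  0.229378  ]), 'qd': array([ 1.21223962e-04, -8.30486294e-04, -4.17194878e-04,  8.90293429e-06,
        5.77671608e-04,  5.60629224e-04,  8.61766718e-04]), 'joint_efforts': array([-3.46297268e-01, -8.72285199e+01, -1.05865332e+01, -2.70885712e+01,
        2.47779200e-01, -9.81815457e-01, -3.50356175e-03]), 'position': array([0.59450424, 0.01500358, 0.13698291]), 'tool_rot': array([3.14058207e+00, 1.27674170e-03, 2.33058820e+00]), 'force': array([-4.01886145, -0.63088112, 13.61794923]), 'moment': array([-0.14818755,  0.65391057,  0.03119612]), 'finger_force': 20.544842183589935, 'grip_width': 0.04376072155936299}
```

View pics/c2.png

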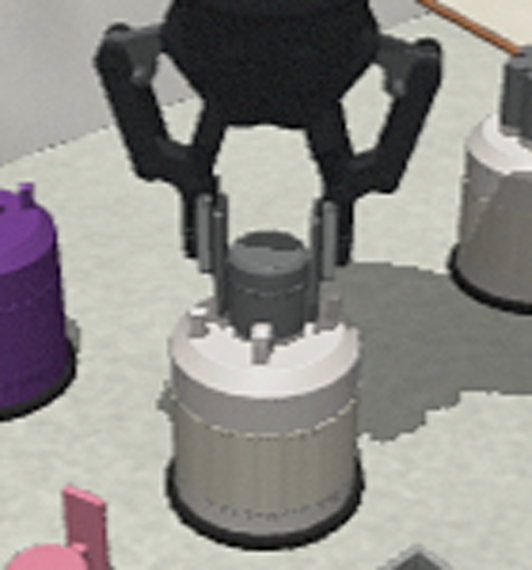

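Opening is 43.8 mm, so both tabs are fully in at 20 N. I'll relieve the 13 N push-down, then turn 45° anticlockwise.

```bash
python3 -m crank '0.04 0 0 -0.0015 0 0 0;0.04 0 0 0 0 0 -3;0.04 0 0 0 0 0 -3;0.04 0 0 0 0 0 -3;0.04 0 0 0 0 0 -3;0.04 0 0 0 0 0 -3;0.04 0 0 0 0 0 -3;0.04 0 0 0 0 0 -3' 25
python3 -m crank '0.04 0 0 0 0 0 -4;0.04 0 0 0 0 0 -4;0.04 0 0 0 0 0 -4;0.04 0 0 0 0 0 -4;0.04 0 0 0 0 0 -4;0.04 0 0 0 0 0 -4;0.04 0 0 0 0 0 0;0.04 0 0 0 0 0 0'
python3 - <<'E'
from h import *
s=telemetry.observe();print(s["moment"],s["qpos"])
a=grab_frame("side")
save("c3.png",a["pixels"][130:280,200:340],3.8)
E
```

```text
clock: 5.58
position: [0.594, 0.0149, 0.1375]
tool_rot: [-3.142, 0.0, 2.7]
force: [-0.7, -0.4, -0.4]
grip_width: 0.0431
finger_force: 26.0
clock: 6.25
position: [0.5941, 0.0148, 0.1374]
tool_rot: [3.141, 0.0, 3.114]
force: [-0.1, 0.2, 0.6]
grip_width: 0.043
finger_force: 26.4
[ 0.02709913 -0.00661557  0.01852427] [ 0.39433099  0.72691882 -0.77647     1.75024994  0.62118405  0.92722991
  0.89845645]
```

View pics/c3.png

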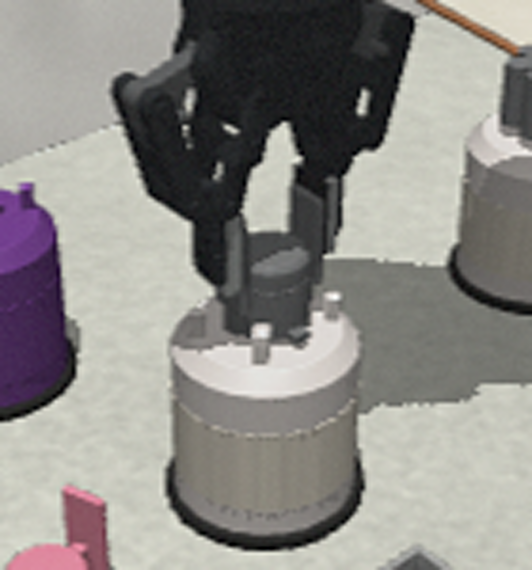

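The tabs now stand about 45° round and torque is near zero, so the cap turned freely. Now I lift.

```bash
python3 -m crank '0.04 0 0 -0.005 0 0 0;0.04 0 0 -0.005 0 0 0;0.04 0 0 -0.005 0 0 0;0.04 0 0 -0.005 0 0 0;0.04 0 0 -0.005 0 0 0;0.04 0 0 -0.005 0 0 0;0.04 0 0 -0.005 0 0 0;0.04 0 0 -0.005 0 0 0'
python3 -m crank '0.04 0 0 -0.012 0 0 0;0.04 0 0 -0.012 0 0 0;0.04 0 0 -0.012 0 0 0;0.04 0 0 -0.012 0 0 0;0.04 0 0 -0.012 0 0 0;0.04 0 0 -0.012 0 0 0;0.04 0 0 0 0 0 0;0.04 0 0 0 0 0 0'
python3 - <<'E'
from h import *
a=grab_frame("side")
X=cloud(a); p=np.array(telemetry.observe()['position'])
save("c4.png",a["pixels"][60:280,190:350],2.7)
Q=X[60:280,190:350].reshape(-1,3);m=(np.hypot(*(Q[:,:2]-p[:2]).T)<.035)&(Q[:,2]>.13)&(Q[:,2]<p[2]+.02)
print(p,np.sort(Q[m][:,2])[:8]-p[2])
E
```

```text
clock: 6.97
position: [0.594, 0.015, 0.1779]
tool_rot: [-3.142, 0.0, 3.116]
force: [0.3, -0.6, -1.1]
grip_width: 0.0429
finger_force: 26.0
clock: 7.63
position: [0.5942, 0.0149, 0.2499]
tool_rot: [-3.141, 0.001, 3.116]
force: [-1.0, -0.2, -0.6]
grip_width: 0.0434
finger_force: 26.0
[0.59391315 0.01479593 0.2492448 ] [-0.04403047 -0.04392949 -0.04386371 -0.04378391 -0.0436288  -0.04347768
 -0.0434446  -0.04322605]
```

View pics/c4.png

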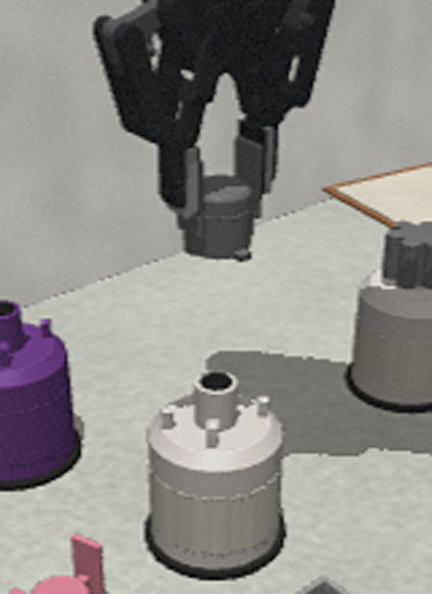

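The cap hangs in the grip, its lower edge 43.5 mm below the TCP, and the canister neck is bare. I'll carry it to the tray at (0.448, 0.092).

```bash
python3 -m crank '0.04 0.01 0.005 0 0 0 0;0.04 0.02 0.01 0 0 0 0;0.04 0.022 0.011 0 0 0 0;0.04 0.022 0.011 0 0 0 0;0.04 0.022 0.011 0 0 0 0;0.04 0.022 0.011 0 0 0 0;0.04 0.02 0.01 0 0 0 0;0.04 0.01 0.005 0 0 0 0'
python3 -m crank '0.04 0 0 0.01 0 0 0;0.04 0 0 0.025 0 0 0;0.04 0 0 0.03 0 0 0;0.04 0 0 0.03 0 0 0;0.04 0 0 0.03 0 0 0;0.04 0 0 0.03 0 0 0;0.04 0 0 0.02 0 0 0;0.04 0 0 0.01 0 0 0'
python3 -m crank '0.04 0 0 0.003 0 0 0;0.04 0 0 0.002 0 0 0;0.04 0 0 0.002 0 0 0;0.04 0 0 0.001 0 0 0;0.04 0 0 0.001 0 0 0;0.04 0 0 0 0 0 0;0.04 0 0 0 0 0 0;0.04 0 0 0 0 0 0'
python3 - <<'E'
from h import *
a=grab_frame("side")
save("c5.png",a["pixels"][200:410,210:390],2.7)
E
```

```text
clock: 8.35
position: [0.4457, 0.0936, 0.2489]
tool_rot: [-3.141, -0.001, 3.118]
force: [0.3, 0.6, 0.0]
grip_width: 0.0431
finger_force: 26.0
clock: 9.02
position: [0.447, 0.0922, 0.0611]
tool_rot: [-3.141, -0.004, 3.116]
force: [-0.4, 0.1, -0.9]
grip_width: 0.043
finger_force: 26.0
clock: 9.68
position: [0.4481, 0.0927, 0.0556]
tool_rot: [3.142, 0.0, 3.116]
force: [-0.1, -0.7, -0.0]
grip_width: 0.0431
finger_force: 26.0
```

View pics/c5.png

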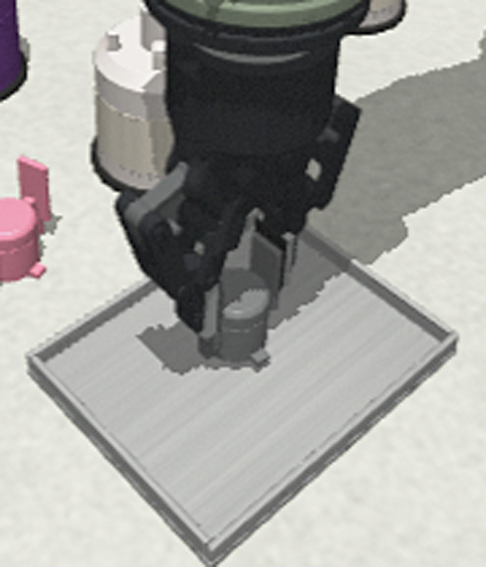

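The cap is inside the tray, about 8 mm above the floor. I'll lower it gently until contact.

```bash
python3 -m crank '0.04 0 0 0.002 0 0 0;0.04 0 0 0.002 0 0 0;0.04 0 0 0.001 0 0 0;0.04 0 0 0.001 0 0 0;0.04 0 0 0.0005 0 0 0;0.04 0 0 0 0 0 0;0.04 0 0 0 0 0 0;0.04 0 0 0 0 0 0'
python3 -m crank '0.04 0 0 0.0005 0 0 0;0.04 0 0 0 0 0 0;0.04 0 0 0.0005 0 0 0;0.04 0 0 0 0 0 0;0.04 0 0 0.0005 0 0 0;0.04 0 0 0 0 0 0;0.04 0 0 0 0 0 0;0.04 0 0 0 0 0 0'
```

```text
clock: 10.4
position: [0.4479, 0.0927, 0.0488]
tool_rot: [3.142, 0.0, 3.116]
force: [-0.5, 0.1, -2.0]
grip_width: 0.043
finger_force: 26.0
clock: 11.07
position: [0.4479, 0.0927, 0.0474]
tool_rot: [-3.142, 0.0, 3.116]
force: [-1.5, -0.0, 2.9]
grip_width: 0.0432
finger_force: 27.0
```

```bash
python3 -m crank '0.04 0 0 0.0005 0 0 0;0.04 0 0 0 0 0 0;0.04 0 0 0 0 0 0;0.04 0 0 0 0 0 0;0.04 0 0 0 0 0 0;0.04 0 0 0 0 0 0;0.04 0 0 0 0 0 0;0.04 0 0 0 0 0 0'
```

```text
clock: 11.73
position: [0.448, 0.0928, 0.0472]
tool_rot: [-3.141, 0.001, 3.116]
force: [-3.8, -1.0, 16.6]
grip_width: 0.0431
finger_force: 30.7
```

Firm contact at the expected height. The pads swing back as they open, which could drag the cap up, so I'll open gradually while following down about 2.5 mm.

```bash
python3 -m crank '0.045 0 0 0 0 0 0;0.047 0 0 0.0003 0 0 0;0.049 0 0 0.0004 0 0 0;0.051 0 0 0.0004 0 0 0;0.053 0 0 0.0004 0 0 0;0.055 0 0 0.0004 0 0 0;0.057 0 0 0.0004 0 0 0;0.059 0 0 0.0002 0 0 0'
python3 -m crank '0.061 0 0 0 0 0 0;0.064 0 0 0 0 0 0;0.07 0 0 0 0 0 0;0.078 0 0 0 0 0 0;0.085 0 0 0 0 0 0;0.085 0 0 0 0 0 0;0.085 0 0 0 0 0 0;0.085 0 0 0 0 0 0'
python3 - <<'E'
from h import *
a=grab_frame("side")
save("c6.png",a["pixels"][200:410,210:390],2.7)
E
```

```text
clock: 12.4
position: [0.4479, 0.0927, 0.0442]
tool_rot: [3.142, -0.0, 3.116]
force: [-1.2, 0.5, -0.1]
grip_width: 0.0587
finger_force: 0.0
clock: 13.07
position: [0.4479, 0.0927, 0.0443]
tool_rot: [3.142, 0.0, 3.116]
force: [-0.2, -0.1, 0.1]
grip_width: 0.085
finger_force: 0.0
```

View pics/c6.png

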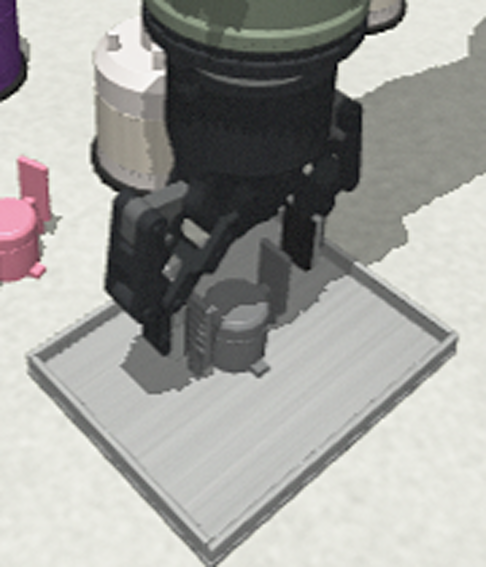

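The cap stands upright and free at crop (240,325), with both fingers clear of the tabs. I'll lift straight up and check.

```bash
python3 -m crank '0.085 0 0 -0.01 0 0 0;0.085 0 0 -0.015 0 0 0;0.085 0 0 -0.02 0 0 0;0.085 0 0 -0.03 0 0 0;0.085 0 0 -0.03 0 0 0;0.085 0 0 -0.03 0 0 0;0.085 0 0 -0.03 0 0 0;0.085 0 0 -0.03 0 0 0'
python3 -m crank '0.085 0 0 0 0 0 0;0.085 0 0 0 0 0 0;0.085 0 0 0 0 0 0;0.085 0 0 0 0 0 0;0.085 0 0 0 0 0 0;0.085 0 0 0 0 0 0;0.085 0 0 0 0 0 0;0.085 0 0 0 0 0 0'
python3 - <<'E'
from h import *
a=grab_frame("side")
save("c7.png",a["pixels"])
E
```

```text
clock: 13.78
position: [0.4475, 0.0928, 0.2408]
tool_rot: [3.142, -0.0, 3.117]
force: [1.3, -0.2, 0.4]
grip_width: 0.0849
finger_force: 0.0
clock: 14.45
position: [0.4478, 0.0928, 0.239]
tool_rot: [3.141, -0.001, 3.116]
force: [0.3, 0.5, -0.5]
grip_width: 0.085
finger_force: 0.0
```

View pics/c7.png

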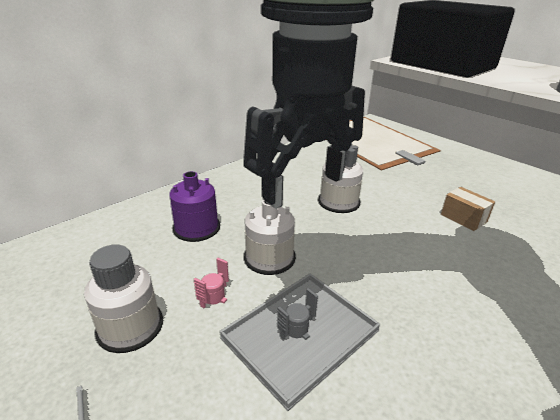

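The cap stands upright in the tray at (297,318), the canister at (270,235) is open, nothing else has moved, and the arm is clear.

```bash
python3 -c "from workcell import bot; print(bot.job_done())"
```

```text
the job is handed in; nothing more can be done
None
```

The canister is open: I squeezed the cap's tabs, turned it 45° anticlockwise and lifted it off, set it down upright in the steel tray and let go, and handed the job in at about 14.5 s.

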